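# Load the tall check block into the colour meter's sprung holder

## Task

Load the tall rectangular grey check block into the sample holder of the colour meter: press the sprung plate back with the block, lower the block into the gap behind the low sill until it stands on the holder's floor, and let go so that the plate clamps it upright and square against the sill, roughly centred across the holder. Leave the half-height block standing where it is.

Things in the scene. Friction and masses are not known exactly. Their poses are not given: they have to be found in the camera images.
- block_mid (a point): Centre (half-way up) of the tall check block: plain grey plastic, 44 mm along its x, 30 mm along y, 85 mm tall, about 0.16 kg, upright on the bench, near a half-height block and a round bar of the same plastic. Grip it across its 44 mm (fingers closing along its x), in its upper half, so that its 44 mm wide faces (normals +-y) stay free for sill and plate. Either way round will do.
- seat (a point): Where the seated block's underside centre belongs, on the holder's floor, 20 mm above the bench, in front of the cream meter. z up; y points from the low fixed steel sill to the sprung plate and on to the meter. Sill: 36 mm wide in x, 16 mm high above the floor, 14 mm thick, inner face at y = -15 mm. Behind the plate, from y = 75 mm, fixed parts rise to 62 mm above the floor. Open at both x sides.
- plate (a joint): Travel of the sprung steel plate along the seat's +y, m: 0 at rest, 0.042 at its stop, 0.016 with the block clamped. Plate 36 mm wide, its top 61 mm above the floor; face at y = -1 mm at rest, so the gap to the sill is 14 mm plus this value. A block held with its foot just above the sill presses on its upper part. Spring: 3 N at rest, 7.2 N at the stop; it returns at once.
- short_mid (a point): Centre (half-way up) of the half-height block, to be left standing: same grey plastic, 44 mm along its x, 30 mm along its y, but only 42 mm tall.
Things that resemble listed ones, but are neither listed nor needed, are in the scene too. What is shaped like the part that bears block_mid but orange or red is not meant.

How it is judged (in metres and radians):
At the end, for the whole second after the job is handed in: The tall block stands at rest on the holder floor (centre 38-47 mm above it), upright within 8 degrees, square within 10, within 14 mm of the seat in x and 10 mm in y, clamped by the plate (joint 0.010 to 0.025); the half-height block is within 30 mm of its start (x of block_mid in the frame of seat between -0.014 and 0.014 m and y of block_mid in the frame of seat between -0.01 and 0.01 m and z of block_mid in the frame of seat between 0.038 and 0.047 m and angle between block_mid's own z axis and vertical below 0.15 rad and angle between the y axis of block_mid and the y axis of seat, either way round below 0.18 rad and value of joint plate between 0.01 and 0.025 m and linear speed of block below 0.02 m/s and distance of short_mid from where it was at the start of the episode below 0.03 m); the robot touches nothing.
It fails at once if the half-height block is shifted by more than 30 mm or knocked over (distance of short_mid from where it was at the start of the episode above 0.03 m or angle between short_mid's own z axis and vertical above 0.5 rad).
It also fails if it takes over 38 s, if anything falls off the work surface, if the arm or the gripper's body presses on something with over 40 N, if the wrist force passes 120 N, or if a joint passes its speed limit or range.

## Robot

A 6-joint arm with a two-finger parallel gripper is mounted at the origin on the work surface. World frame = base frame: x ahead of the robot, y to its left, z up, the work surface at z = 0. Lengths are in mm, angles in rad, forces in N, time in s.
With the tool pointing down it reaches from about 425 to 950 mm from the base axis. Payload 3.5 kg.
Tool frame: the origin (TCP) lies at the very end of the fingers, on their centre line; the grasp point (between the pads) lies bot.hold_point_z behind it (bot.hold_point_z is the distance from the TCP to the grasp point, in mm); z points along the fingers, x is the direction in which the jaws open and shut, and the axes are right-handed (so a half turn about z gives the same grasp; the last joint's range is limited). The gripper opens to 85 mm and grips with 20 to 120 N. Pads are 22 mm wide; open, the fingers measure 114 mm over their backs; the gripper's body (76 mm by 85 mm) begins 54 mm behind the grasp point. The pads swing forward as they close: fully open they stand 13 mm farther back than shut.
Start: joints at [1.195, 0.286, 1.577, -0, 1.279, -0.15], TCP at [151.087, 657.859, 231.325] pointing down, gripper open.
Joint ranges: [-2.77, 2.77], [-0.9, 2.22], [0.21, 2.48], [-1.53, 4.67], [0.24, 2.81], [-2.84, 2.84]. Speed limits (rad/s): [2.79, 2.79, 3.14, 3.14, 3.14, 3.14].

## Interface

Orientations are given as a 3x3 rotation matrix whose columns are the frame's x, y, z axes.
In Python, from bench import bot gives the robot as it stands. Calls block until the motion is done:
- bot.goto(position, orientation): joint-space move of the TCP to a pose.
- bot.move_linear(position, attitude=None, max_speed=150, force_limit=None): straight line of the TCP; attitude=None keeps the orientation; max_speed is the mean speed in mm/s. With force_limit (N) it stops when the force on the tool has changed by that much, and returns True; else False.
- bot.set_joints(angles): joint-space move.
- bot.release() and bot.close(newtons=None): open the fingers fully, or close them until they stop; newtons is the grip in N (None keeps the last).
- bot.pause(seconds).
- bot.inverse_kinematics(position, orientation): joint angles nearest the present ones, or None.
- bot.read_camera(name): name is "side" or "top" or "wrist"; returns a dict with "color" (384x512x3 uint8, red, green, blue), "fx", "fy", "cx", "cy" (pixels), "k1" (the pictures are not rectified: a ray, as slopes to the right and down, at radius r is drawn at 1 + k1 r^2 times it, then the intrinsics apply), "R" (3x3) and "t" (3): a world point X has camera coordinates R X + t; the wrist camera has in their place "tool_from_camera" (4x4, takes a point from camera to tool coordinates, whose origin is the TCP and whose axes are the tool frame's). Camera axes: x right, y down, z forward; pixel columns grow to the right and rows downward; lengths in mm; the calibration is good to about 2 mm. A picture is of the moment at which its call begins: read the wrist's pose just before it. There is no depth.
A pose or a line that the arm cannot do raises bot.Unreachable and nothing moves.
- bot.finish_job(): hands the job in, once; it reports no verdict.
Readings, each from a call of its own:
- bot.current_clock(): time.
- bot.current_joints(): joint angles.
- bot.current_dq(): joint speeds.
- bot.current_joint_torque(): joint torques, N m.
- bot.current_eef_pos(): TCP position.
- bot.current_eef_rot(): TCP orientation.
- bot.current_wrist_force(): force on the tool from outside, world axes, zero at the start.
- bot.current_wrist_torque(): the same for the moment, N m.
- bot.current_gripper_width(): finger opening in mm.
Only numpy, scipy, OpenCV 4.12 (cv2) and the standard library are available. Lean on these libraries where they do the work, as an engineer would, in place of code of your own. Each camera call takes 0.05 s, during which the arm holds its last target.

## Working session

There is one attempt and no reset: what is moved stays moved. The work goes in short steps, each a Python script; the robot and the scene stay as the last script left them, time stands still between calls to the robot, and variables do not carry over. Pictures are saved under pics/ and viewed, and the job is handed in when it is done.

```bash
ls; mkdir -p pics
python3 - <<'E'
from bench import bot
import cv2
for n in ["side","top","wrist"]:
    p=bot.current_eef_pos()
    c=bot.read_camera(n)
    cv2.imwrite(f"pics/{n}0.png",c["color"][:,:,::-1])
    print(n,{k:v for k,v in c.items() if k!="color"})
print(bot.current_clock(),bot.hold_point_z,bot.current_eef_rot(),p)
E
```

```text
pics
side {'fx': 453.7202607817811, 'fy': 453.7202607817811, 'cx': 255.77400458490743, 'cy': 191.47352261019893, 'k1': -0.06229185803616563, 'R': array([[ 0.96884272, -0.2472703 , -0.01418425],
       [-0.16290436, -0.59305243, -0.78851188],
       [ 0.18656356,  0.76625467, -0.61485593]]), 't': array([-523.36899776,   95.59487143,  924.78826284])}
top {'fx': 347.1200454081048, 'fy': 347.1200454081048, 'cx': 253.02499893391612, 'cy': 192.3050440722938, 'k1': -0.0377550053548375, 'R': array([[-0.02831573, -0.9994104 , -0.01941809],
       [-0.98245796,  0.03140698, -0.18382048],
       [ 0.18432196,  0.01387245, -0.98276801]]), 't': array([-59.87048852, 525.19420135, 621.40454412])}
wrist {'fx': 337.79545773104365, 'fy': 337.79545773104365, 'cx': 255.03880698396466, 'cy': 188.4108574568596, 'k1': -0.10029715095688295, 'tool_from_camera': array([[ 9.99999459e-01, -1.03982722e-03,  2.80148266e-05,
         3.62435439e-01],
       [ 9.79709572e-04,  9.50551637e-01,  3.10565012e-01,
        -8.02026833e+01],
       [-3.49563492e-04, -3.10564816e-01,  9.50552141e-01,
        -1.42324680e+02],
       [ 0.00000000e+00,  0.00000000e+00,  0.00000000e+00,
         1.00000000e+00]])}
0.15 18.700000000000003 [[ 2.23907710e-01  9.74610082e-01 -7.25496116e-04]
 [ 9.74608545e-01 -2.23908666e-01 -1.75902748e-03]
 [-1.87681078e-03 -3.13214901e-04 -9.99998190e-01]] [150.86213729 657.3135525  230.069986  ]
```

View pics/side0.png

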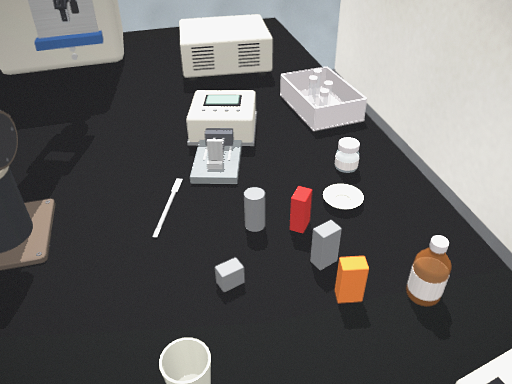

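View pics/top0.png

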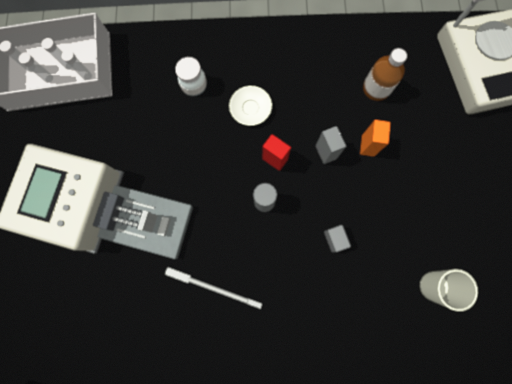

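View pics/wrist0.png

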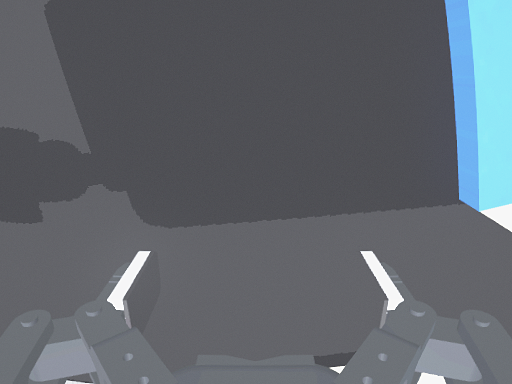

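The candidates in the top view:
- The grey block at (331,145), (326,245) in the side view, is tall and rectangular, so it fits block_mid.
- The small cube-like block at (338,239) is the half-height block.
- (265,197) is the round bar.
- The red (276,152) and orange (375,138) blocks are decoys.
- The holder is at about (145,220) in the top view and (217,155) in the side view.

Next I'll check enlarged crops.

Run:
```python
import cv2,numpy as np
t=cv2.imread("pics/top0.png");s=cv2.imread("pics/side0.png")
def cr(im,x,y,w,h,f): return cv2.resize(im[y:y+h,x:x+w],None,fx=f,fy=f,interpolation=cv2.INTER_CUBIC)
cv2.imwrite("pics/c_top.png",cr(t,250,110,150,150,4))
cv2.imwrite("pics/c_hold.png",cr(t,80,165,125,100,6))
cv2.imwrite("pics/c_side.png",cr(s,180,85,190,215,2.7))
cv2.imwrite("pics/c_sideh.png",cr(s,180,85,90,100,5.5))
```

```text
(no output)
```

View pics/c_top.png

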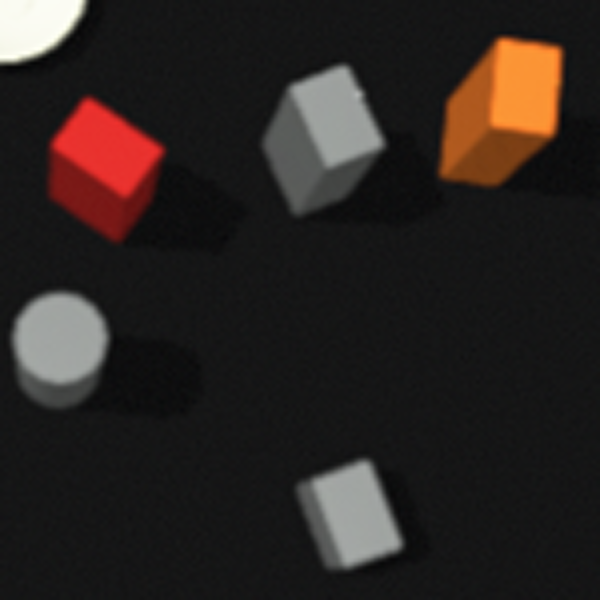

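View pics/c_hold.png

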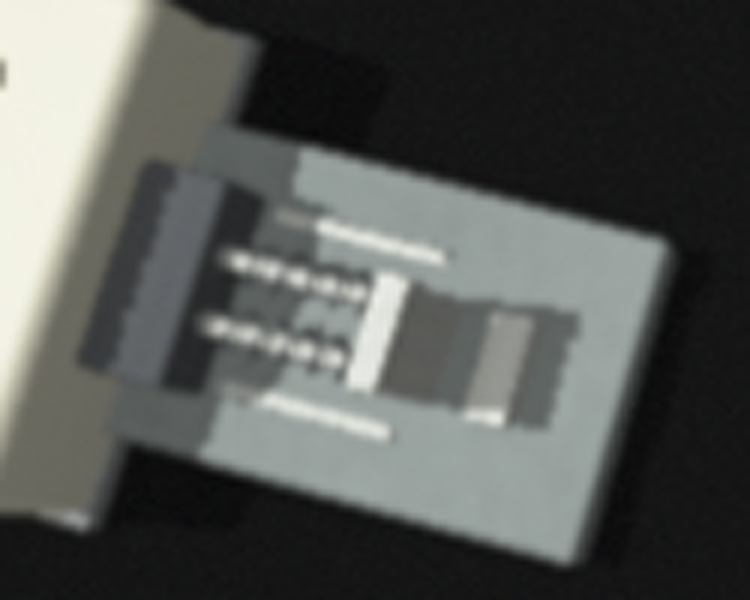

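View pics/c_sideh.png

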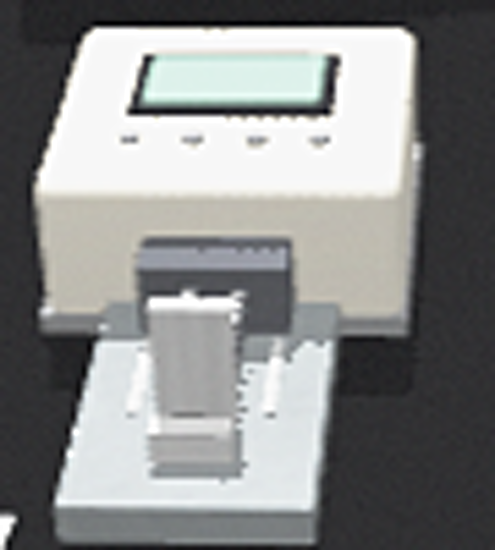

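View pics/c_side.png

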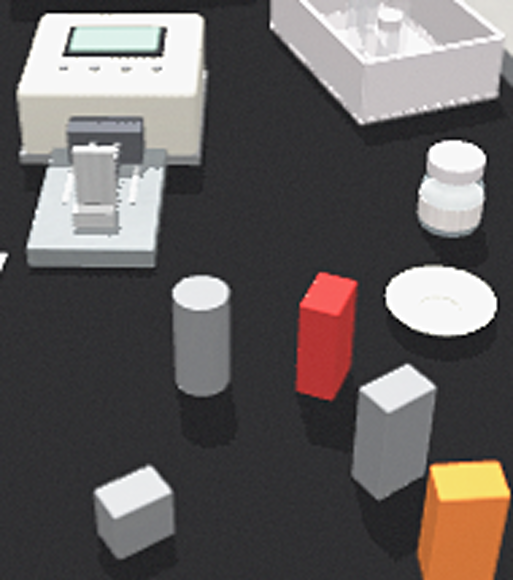

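The crops confirm it: (331,145) is a tall grey prism, the block at (338,239) is half that height, and the bar is round. Now I'll compute positions from face corners, by casting rays onto planes at known heights and checking across both views.

```bash
cat > h.py <<'E'
import numpy as np, cv2
def rays(cam,uv):
    K=np.array([[cam['fx'],0,cam['cx']],[0,cam['fy'],cam['cy']],[0,0,1]])
    d=np.array([cam['k1'],0,0,0,0.])
    return cv2.undistortPointsIter(np.array(uv,float).reshape(-1,1,2),K,d,None,None,(3,50,1e-9)).reshape(-1,2)
def pose(cam,pos=None,rot=None):
    if 'R' in cam: return cam['R'].T, -cam['R'].T@cam['t']
    T=cam['tool_from_camera']; return rot@T[:3,:3], rot@T[:3,3]+pos
def onplane(cam,uv,z,pos=None,rot=None):
    A,c=pose(cam,pos,rot); r=rays(cam,uv); d=np.c_[r,np.ones(len(r))]@A.T
    return c+d*((z-c[2])/d[:,2])[:,None]
E
python3 - <<'E'
from bench import bot
import numpy as np,cv2
from h import *
np.set_printoptions(precision=1,suppress=True)
top=bot.read_camera("top"); side=bot.read_camera("side")
C=lambda l,x,y,f:[( (a+.5)/f-.5+x,(b+.5)/f-.5+y) for a,b in l]
def rep(n,cam,l,z):
    p=onplane(cam,l,z); e=np.roll(p,-1,0)-p
    print(n,p[:,:2].tolist() and p[:,:2], "mean",p.mean(0)[:2],"L",np.linalg.norm(e,axis=1),"ang",np.degrees(np.arctan2(e[:,1],e[:,0])))
rep("block top T",top,C([(288,86),(346,64),(385,143),(327,168)],250,110,4),85)
rep("block top S",side,C([(358,386),(407,365),(436,385),(390,412)],180,85,2.7),85)
rep("short T",top,C([(309,482),(371,459),(404,548),(343,571)],250,110,4),42)
rep("short S",side,C([(95,489),(149,466),(174,490),(120,517)],180,85,2.7),42)
rep("sill T z36",top,C([(495,312),(533,318),(508,410),(472,408)],80,165,6),36)
rep("plate T z81",top,C([(381,270),(409,277),(376,392),(346,386)],80,165,6),81)
rep("base T z20",top,C([(672,241),(577,566)],80,165,6),20)
rep("base S z20",side,C([(57,508),(316,515)],180,85,5.5),20)
rep("sill S z36",side,C([(150,435),(238,437)],180,85,5.5),36)
rep("plate S z81",side,C([(150,298),(241,297)],180,85,5.5),81)
# masks
im=top['color'].astype(int)
rep("red T",top,C([(90,96),(165,150),(127,200),(50,150)],250,110,4),85)
rep("orange T",top,C([(500,37),(563,46),(555,137),(490,127)],250,110,4),85)
E
```

```text
block top T [[ 629.1 -208.4]
 [ 639.1 -236.5]
 [ 599.7 -251.7]
 [ 588.4 -223.9]] mean [ 614.1 -230.1] L [29.8 42.3 30.1 43.5] ang [ -70.3 -158.9  112.    20.8]
block top S [[ 589.  -222.9]
 [ 628.2 -211.9]
 [ 639.3 -235.7]
 [ 600.5 -251.8]] mean [ 614.3 -230.6] L [40.7 26.3 42.  31.1] ang [  15.7  -64.9 -157.4  111.7]
short T [[ 446.6 -214.1]
 [ 456.6 -244.4]
 [ 414.1 -256.9]
 [ 404.3 -227.3]] mean [ 430.4 -235.7] L [31.9 44.3 31.1 44.3] ang [ -71.7 -163.6  108.3   17.4]
short S [[ 407.9 -228.2]
 [ 446.5 -217.1]
 [ 457.7 -242.5]
 [ 419.1 -256.2]] mean [ 432.8 -236. ] L [40.2 27.7 41.  30.1] ang [  16.   -66.1 -160.5  111.7]
sill T z36 [[482.9 103.5]
 [480.5  91. ]
 [450.9  98.7]
 [451.9 110.5]] mean [466.5 100.9] L [12.7 30.6 11.8 31.8] ang [-100.5  165.4   85.3  -12.6]
plate T z81 [[491.2 126.3]
 [488.8 117.6]
 [454.  126.8]
 [456.1 136.1]] mean [472.5 126.7] L [ 9.1 36.   9.5 36.5] ang [-105.5  165.2   77.4  -15.5]
base T z20 [[507.   48.7]
 [400.8  79.6]] mean [453.9  64.2] L [110.6 110.6] ang [163.8 -16.2]
base S z20 [[403.7  80.4]
 [507.9  46.4]] mean [455.8  63.4] L [109.6 109.6] ang [-18.1 161.9]
sill S z36 [[447.9 100.2]
 [483.9  88.6]] mean [465.9  94.4] L [37.8 37.8] ang [-17.8 162.2]
plate S z81 [[457.6 136.7]
 [495.3 126.9]] mean [476.4 131.8] L [39. 39.] ang [-14.6 165.4]
red T [[ 627.3 -115.3]
 [ 599.6 -149.1]
 [ 576.1 -130.4]
 [ 601.4  -95.6]] mean [ 601.1 -122.6] L [43.7 30.1 43.1 32.5] ang [-129.2  141.5   53.9  -37.3]
orange T [[ 650.3 -310.5]
 [ 644.9 -340. ]
 [ 600.1 -331.4]
 [ 605.9 -301.5]] mean [ 625.3 -320.8] L [30.  45.6 30.5 45.3] ang [-100.4  169.2   79.   -11.5]
```

Heights and sizes check out: the block top measures 42–43 x 30 mm and agrees across both views within 0.5 mm. The sill-to-plate spacing is also right. Next I'll look at the holder from above with the wrist camera, then hover over the block.

```bash
cat >> h.py <<'E'
def R_down(deg):  # tool x at deg in world xy, z down
    a=np.radians(deg); x=np.array([np.cos(a),np.sin(a),0]); z=np.array([0,0,-1.]); return np.c_[x,np.cross(z,x),z]
E
python3 - <<'E'
from bench import bot
import numpy as np,cv2,pickle
from h import *
np.set_printoptions(precision=3,suppress=True)
for a in (-16,164):
  for p in ([472,122,200],[461,84,90],[472,122,62]):
    print("seat",a,p,bot.inverse_kinematics(p,R_down(a)))
for a in (20.5,200.5): print("blk",a,bot.inverse_kinematics([614,-230,200],R_down(a)))
bot.goto([472-14,122-48,210],R_down(164))
p=bot.current_eef_pos();r=bot.current_eef_rot();c=bot.read_camera("wrist")
c['pos']=np.array(p);c['rot']=np.array(r);pickle.dump(c,open("w1.pkl","wb"))
cv2.imwrite("pics/w1.png",c["color"][:,:,::-1]);print(p,bot.current_clock(),bot.current_joints())
E
```

```text
seat -16 [472, 122, 200] [ 0.044 -0.106  2.057 -0.     1.191  0.324]
seat -16 [461, 84, 90] [-0.037 -0.001  2.18  -0.     0.963  0.242]
seat -16 [472, 122, 62] [ 0.044  0.09   2.148 -0.     0.904  0.324]
seat 164 [472, 122, 200] [ 0.044 -0.106  2.057 -0.     1.191 -2.818]
seat 164 [461, 84, 90] None
seat 164 [472, 122, 62] [ 0.044  0.09   2.148 -0.     0.904 -2.818]
blk 20.5 [-0.513  0.27   1.655 -0.     1.216 -0.871]
blk 200.5 [-0.513  0.27   1.655 -0.     1.216  2.271]Traceback (most recent call last):
  File "<stdin>", line 9, in <module>
bench.Unreachable: the arm cannot take that pose within its joint ranges
```

Run:
```python
from bench import bot
import numpy as np,cv2,pickle
from h import *
np.set_printoptions(precision=3,suppress=True)
bot.goto([472+6,122+19,210],R_down(-16))
p=bot.current_eef_pos();r=bot.current_eef_rot();c=bot.read_camera("wrist")
c['pos']=np.array(p);c['rot']=np.array(r);pickle.dump(c,open("w1.pkl","wb"))
cv2.imwrite("pics/w1.png",c["color"][:,:,::-1]);print(p,bot.current_clock(),bot.current_joints())
```

```text
[477.994 141.652 210.109] 2.4917 [ 0.084 -0.09   2.023  0.     1.208  0.362]
```

View pics/w1.png

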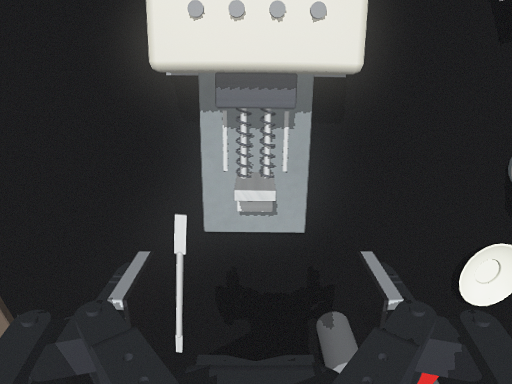

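The wrist view shows the plate top at (235–275, 191–200), the sill behind it at about (256,207), and the base's front edge from (204,232) to (305,232). It's nearly horizontal, so the −16° heading looks right. I'll compute from these.

Run:
```python
import numpy as np,cv2,pickle
from h import *
np.set_printoptions(precision=1,suppress=True)
c=pickle.load(open("w1.pkl","rb"));im=c['color']
cv2.imwrite("pics/w1c.png",cv2.resize(im[90:245,190:320,::-1],None,fx=4,fy=3.8,interpolation=cv2.INTER_CUBIC))
f=lambda l,z:onplane(c,l,z,c['pos'],c['rot'])
for n,l,z in [("base",[(204.5,232),(305.5,232)],20),("plate front edge",[(234.5,200),(275.5,200)],81),("plate back edge",[(235,191),(275,191)],81),("sill far edge",[(237,212),(274,212)],36),("fixed front/top",[(216,107),(296,107)],82)]:
    p=f(l,z);e=p[1]-p[0];print(n,p[:,:2].tolist(),"mid",p.mean(0)[:2],np.linalg.norm(e),np.degrees(np.arctan2(e[1],e[0])))
```

```text
base [[403.063078318976, 81.66395786791279], [508.47754035903216, 51.504841808473714]] mid [455.8  66.6] 109.64388304269944 -15.965845037128013
plate front edge [[455.29878162258655, 128.405096937689], [489.02084091743546, 118.75416062694654]] mid [472.2 123.6] 35.07588708442473 -15.97062372733854
plate back edge [[458.0930543514762, 136.05343059230614], [490.70061694106187, 126.72066242925979]] mid [474.4 131.4] 33.91686453106946 -15.971907302225576
sill far edge [[446.5727205483226, 100.38372962558451], [482.482866553391, 90.10689805452239]] mid [464.5  95.2] 37.351731596343804 -15.970159796554151
fixed front/top [[464.194629689088, 207.0948463481492], [524.660152806791, 189.7855632370558]] mid [494.4 198.4] 62.894282472395325 -15.974669071243742
```

View pics/w1c.png

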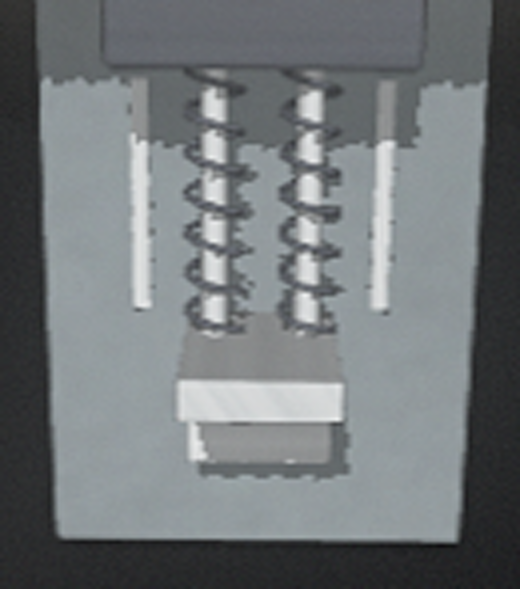

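Seat estimates agree: (472.5,124.6) from the plate, (472.5,123.1) and (472.6,122.0) from the sill, and (471.5,123.3) from the plate in the top view. I'll use (472.4,123.3) at −16°. On to the pick.

Run:
```python
from bench import bot
import numpy as np,cv2,pickle
from h import *
bot.goto([614.2,-230.3,190],R_down(20.7))
p=bot.current_eef_pos();r=bot.current_eef_rot();c=bot.read_camera("wrist")
c['pos']=np.array(p);c['rot']=np.array(r);pickle.dump(c,open("w2.pkl","wb"))
cv2.imwrite("pics/w2.png",c["color"][:,:,::-1]);print(p,bot.current_clock())
```

```text
[ 614.3281685  -229.28181508  189.99314511] 4.0083
```

View pics/w2.png

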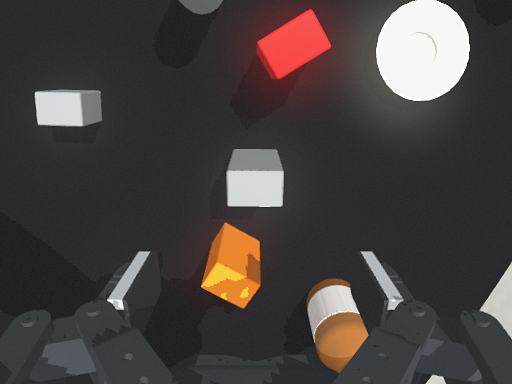

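The wrist view shows the tall block square-on, with its top face at (227–283, 170–207). I'll check that centre against my estimate, then grasp.

Run:
```python
from bench import bot
import numpy as np,cv2,pickle
from h import *
np.set_printoptions(precision=1,suppress=True)
c=pickle.load(open("w2.pkl","rb"))
p=onplane(c,[(227.5,170.5),(283.5,170.5),(283,206.5),(227,206.5)],85,c['pos'],c['rot'])
m=p.mean(0);print(p,m,np.linalg.norm(np.roll(p,-1,0)-p,axis=1))
ok=np.hypot(*(m[:2]-[614.2,-230.3]))<4
if ok:
    x,y=(m[:2]+[614.2,-230.3])/2
    R=R_down(20.7)
    bot.move_linear([x,y,110],R,250)
    print(bot.move_linear([x,y,43],R,120,force_limit=12), bot.current_eef_pos(),bot.current_wrist_force())
    bot.close(70)
    print(bot.current_gripper_width(),bot.current_eef_pos(),bot.current_clock())
```

```text
[[ 589.7 -223.8   85. ]
 [ 629.4 -208.8   85. ]
 [ 640.1 -236.    85. ]
 [ 598.9 -251.5   85. ]] [ 614.5 -230.    85. ] [42.4 29.2 43.9 29.2]
False [ 615.1 -230.6   44. ] [-0.6 -0.2  0. ]
43.49345861578262 [ 615.  -230.6   44.1] 5.6417
```

Gripped: width 43.5 mm against 44 nominal, with the foot about 44 mm below the TCP. Next I'll lift and carry to the sill side of the holder.

```bash
cat >> h.py <<'E'
S=np.array([472.4,123.3]); YD=np.array([np.sin(np.radians(16)),np.cos(np.radians(16))])
RP=R_down(-16)
def sp(y,z): return [*(S+YD*y),z]
E
python3 - <<'E'
from bench import bot
import numpy as np,cv2
from h import *
np.set_printoptions(precision=1,suppress=True)
p=bot.current_eef_pos()
bot.move_linear([p[0],p[1],190],None,250)
bot.goto(sp(-36,170),RP)
bot.move_linear(sp(-36,85),RP,150)
print(bot.current_eef_pos(),sp(-36,85),bot.current_wrist_force(),bot.current_gripper_width(),bot.current_clock())
for n in ["side","top","wrist"]:
    cv2.imwrite(f"pics/{n}3.png",bot.read_camera(n)["color"][:,:,::-1])
s=cv2.imread("pics/side3.png")[70:200,150:290];t=cv2.imread("pics/top3.png")[150:280,70:210]
cv2.imwrite("pics/c3.png",np.hstack([cv2.resize(s,(400,371)),cv2.resize(t,(400,371))]))
E
```

```text
[463.4  88.4  85.7] [np.float64(462.47705519058803), np.float64(88.69457894622052), 85] [ 0.6 -0.6 -0.9] 42.968432013444385 8.4333
```

View pics/c3.png

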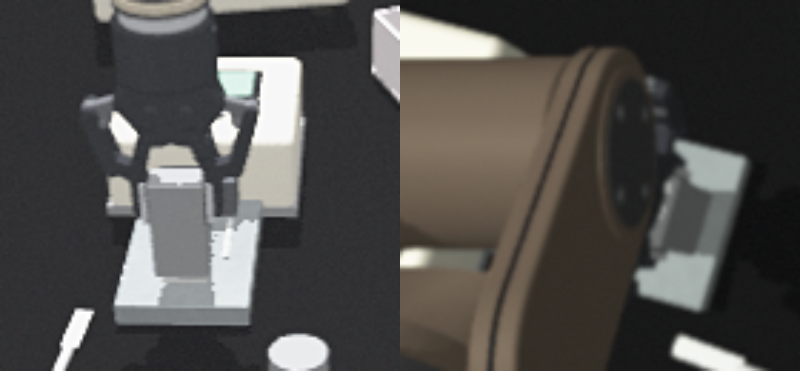

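View pics/wrist3.png

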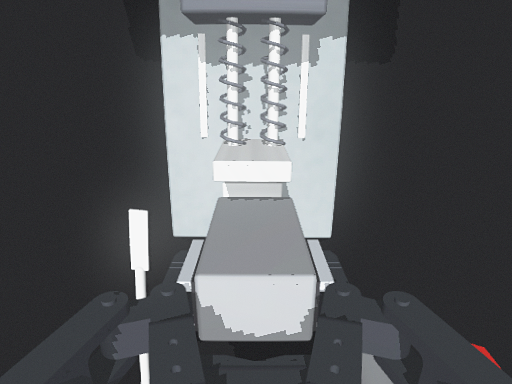

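The wrist view shows the block (203–305) upright and lined up with the plate (214–291, centre 253). The foot is about 5 mm above the sill. Now I'll push the plate back.

Run:
```python
from bench import bot
import numpy as np,cv2
from h import *
np.set_printoptions(precision=1,suppress=True)
def st(): 
    p=np.array(bot.current_eef_pos()); f=np.array(bot.current_wrist_force())
    print("y",(p[:2]-S)@YD,"z",p[2],"Fy",f[:2]@YD,"Fz",f[2],"t",bot.current_clock())
bot.move_linear(sp(-20,84),RP,80);st()
print(bot.move_linear(sp(-8,84),RP,40,force_limit=15));st()
print(bot.move_linear(sp(5,84),RP,40,force_limit=15));st()
for n in ["side","wrist"]:
    cv2.imwrite(f"pics/{n}4.png",bot.read_camera(n)["color"][:,:,::-1])
s=cv2.imread("pics/side4.png")[70:200,150:290];t=cv2.imread("pics/wrist4.png")[0:384,60:450]
cv2.imwrite("pics/c4.png",np.hstack([cv2.resize(s,(400,371)),cv2.resize(t,(377,371))]))
```

```text
y -19.457782289243013 z 84.26660192844547 Fy -0.2800815392755398 Fz -2.0299988109154254 t 8.9333
False
y -8.231270875239291 z 83.94910056039444 Fy -4.223224108068902 Fz -0.3582406957375365 t 9.3833
False
y 4.672484601889754 z 83.92905525315297 Fy -5.153122134186119 Fz -0.6954255799832885 t 9.8583
```

View pics/c4.png

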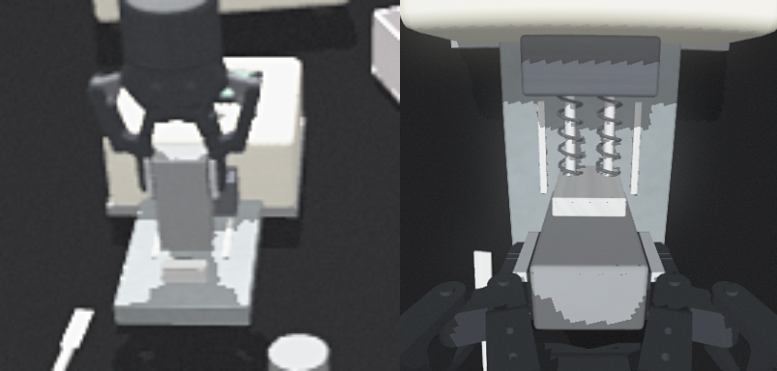

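The spring force reads 5.2 N, as expected for about 20 mm of travel, and the block is still upright and behind the sill. I'll add a little margin and lower.

Run:
```python
from bench import bot
import numpy as np,cv2
from h import *
np.set_printoptions(precision=1,suppress=True)
def st(): 
    p=np.array(bot.current_eef_pos()); f=np.array(bot.current_wrist_force())
    print("y",(p[:2]-S)@YD,"z",p[2],"Fy",f[:2]@YD,"Fz",f[2],"t",bot.current_clock())
bot.move_linear(sp(7,84),RP,40);st()
print(bot.move_linear(sp(7,70),RP,40,force_limit=12));st()
print(bot.move_linear(sp(7,62),RP,20,force_limit=8));st()
for n in ["side","wrist"]:
    cv2.imwrite(f"pics/{n}5.png",bot.read_camera(n)["color"][:,:,::-1])
s=cv2.imread("pics/side5.png")[70:200,150:290];t=cv2.imread("pics/wrist5.png")[0:384,60:450]
cv2.imwrite("pics/c5.png",np.hstack([cv2.resize(s,(400,371)),cv2.resize(t,(377,371))]))
```

```text
y 6.714019648899006 z 83.93552864688624 Fy -5.044094674324552 Fz -0.9600244097743443 t 10.2083
False
y 6.640620482302404 z 69.67934382454317 Fy -5.988674969335794 Fz -3.6607170478863904 t 10.7083
True
y 6.643556888660683 z 64.02939189821561 Fy -0.5089034959717512 Fz 4.020774705119864 t 11.0917
```

View pics/c5.png

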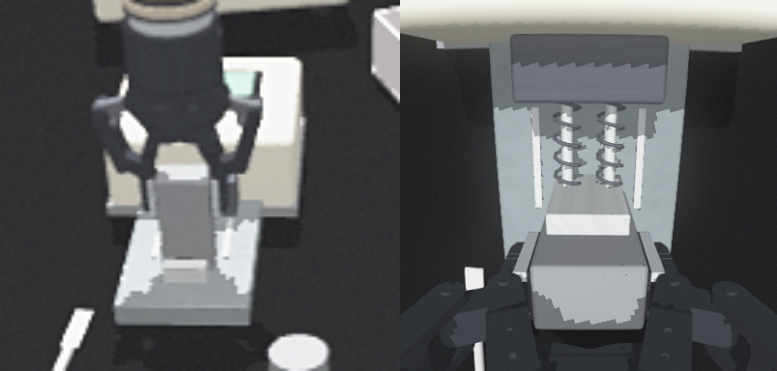

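The foot touched the floor at TCP z = 64.0, which is the expected 20 + 44. I'll ease back toward the sill, then release and retreat.

Run:
```python
from bench import bot
import numpy as np,cv2
from h import *
def st(): 
    p=np.array(bot.current_eef_pos()); f=np.array(bot.current_wrist_force())
    print("y",(p[:2]-S)@YD,"z",p[2],"Fy",f[:2]@YD,"Fz",f[2],"t",bot.current_clock())
print(bot.move_linear(sp(1.5,64.3),RP,20,force_limit=12));st()
bot.release();st()
bot.pause(0.3)
bot.move_linear(sp(1.5,130),RP,100);st()
cv2.imwrite("pics/wrist6.png",bot.read_camera("wrist")["color"][:,:,::-1])
bot.move_linear(sp(1.5,220),RP,200)
bot.goto([560,-60,330],R_down(-16))
for n in ["side","top"]:
    cv2.imwrite(f"pics/{n}6.png",bot.read_camera(n)["color"][:,:,::-1])
print(bot.current_clock())
s=cv2.imread("pics/side6.png");t=cv2.imread("pics/top6.png")
cv2.imwrite("pics/c6.png",np.hstack([cv2.resize(s[70:200,150:290],(400,371)),cv2.resize(t[150:280,70:210],(400,371))]))
cv2.imwrite("pics/d6.png",np.hstack([cv2.resize(s,(400,300)),cv2.resize(t,(400,300))]))
```

```text
False
y 0.6226649640847108 z 64.12960427756437 Fy -5.203856618632871 Fz 1.034317225177655 t 11.5583
y 1.697075497382274 z 64.25241038225401 Fy 0.4524475344990082 Fz 0.4588062824546047 t 12.05
y 1.3146308707947099 z 129.42961391516025 Fy 0.24308945832558562 Fz -0.9624007372030761 t 13.1583
14.8333
```

View pics/c6.png

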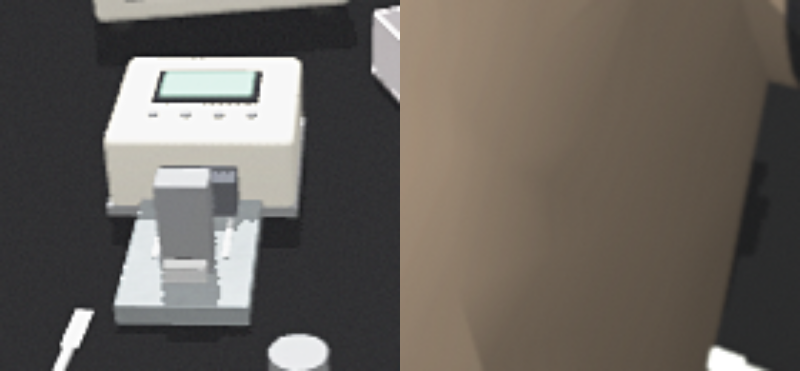

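View pics/d6.png

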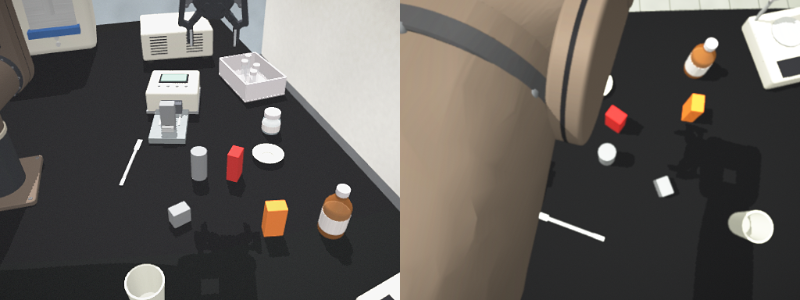

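View pics/wrist6.png

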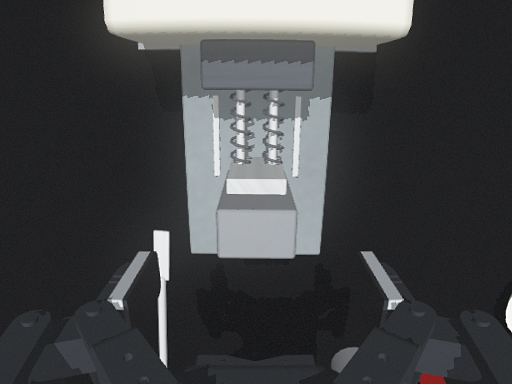

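The block stands upright against the sill, with the plate on its back face and the short block undisturbed. For a numeric check I'll move the arm clear of the top view.

Run:
```python
from bench import bot
import cv2,numpy as np
bot.set_joints([-0.9,0.1,1.6,0,1.3,-0.15])
t=bot.read_camera("top")["color"][:,:,::-1];cv2.imwrite("pics/top7.png",t)
cv2.imwrite("pics/c7.png",cv2.resize(t[165:265,80:205],None,fx=6,fy=6,interpolation=cv2.INTER_CUBIC))
s=bot.read_camera("side")["color"][:,:,::-1]
cv2.imwrite("pics/s7.png",cv2.resize(s[85:185,180:270],None,fx=5.5,fy=5.5,interpolation=cv2.INTER_CUBIC))
print(bot.current_clock())
```

```text
16.3833
```

View pics/c7.png

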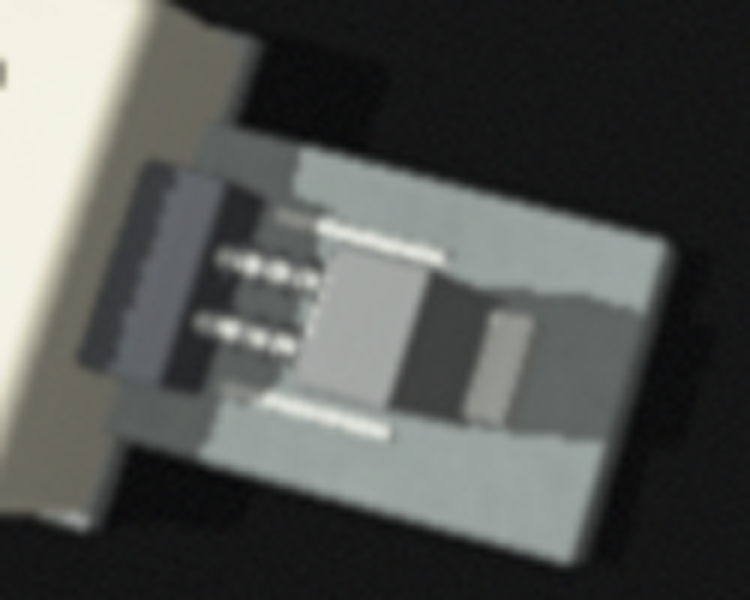

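View pics/s7.png

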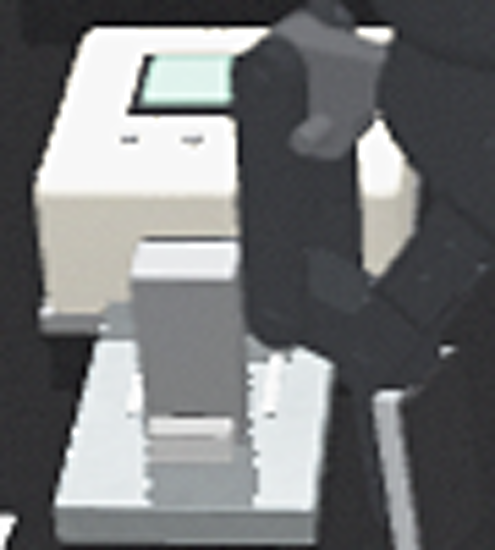

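View pics/top7.png

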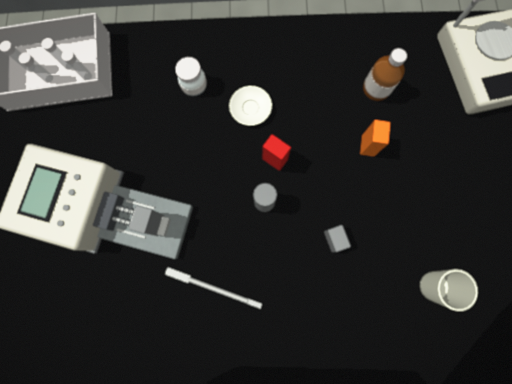

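Run:
```python
from bench import bot
from h import *
top=bot.read_camera("top");side=bot.read_camera("side")
C=lambda l,x,y,f:[((a+.5)/f-.5+x,(b+.5)/f-.5+y) for a,b in l]
XD=np.array([YD[1],-YD[0]])
for n,c,l in [("T",top,C([(338,246),(431,270),(393,411),(300,385)],80,165,6)),("S",side,C([(143,240),(240,241),(238,281),(132,277)],180,85,5.5))]:
    p=onplane(c,l,105)[:,:2];e=np.roll(p,-1,0)-p
    print(n,"seat xy of top centre",(p.mean(0)-S)@XD,(p.mean(0)-S)@YD,"L",np.linalg.norm(e,axis=1).round(1),"ang+16",(np.degrees(np.arctan2(e[:,1],e[:,0]))+16).round(1))
f=bot.current_wrist_force();print(f,bot.current_clock())
bot.finish_job()
```

```text
T seat xy of top centre -1.2553974048096108 -1.3513397776515481 L [29.1 42.2 28.9 41.9] ang+16 [-89.9 182.1  89.3   2.3]
S seat xy of top centre 1.0268806166230577 0.31650611453598354 L [41.4 32.8 44.5 30.4] ang+16 [ -1.1 -86.5 176.   88.1]
[ 1.04281514 -0.37752427  0.02962044] 16.4833
the job is handed in; nothing more can be done
```

The tall grey block is loaded in the colour meter's holder, and I handed the job in at 16.5 s of the 38 s allowed. The program gave no verdict.

**What I did:**
- **Grip:** I gripped the block across its 44 mm in its upper half; the fingers read 43.5 mm.
- **Plate:** I pressed the plate back about 20 mm, with the spring force at about 5 N as expected.
- **Lowering:** I lowered the block behind the sill until its foot touched the floor at the expected height (tool tip at z = 64 mm).
- **Release:** I eased the block towards the sill, opened the fingers and moved the arm clear.

**Last checks:**
- **Position:** the block's top centre is within about 1.4 mm of the seat in x and y. The top view gives (−1.3, −1.4) mm and the side view (1.0, 0.3) mm, a disagreement of about 2 mm, in line with the stated calibration.
- **Squareness and upright:** the block is square within about 4°. It looks upright; its top centre sits over the seat, which fits.
- **Clamping:** the plate was seen against the block's back face, but I had no direct reading of the plate joint. Its travel is inferred from the block's position to be about 15–16 mm.
- **Other objects:** the half-height block is at the same pixels as at the start, (338, 239) in the top view. The arm is clear of everything.

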